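# Set the coffee grinder to its coarse mark, seat the grounds bin and start it

### The job

Get the coffee grinder ready and start it. With a fingertip, flick the lobed grind wheel round click by click until its white pointer stands at the long white bar on the deck, and push the grounds bin fully home along its rails; only when both are right, press the start button all the way down and let it come up again. Do not lift or tip the bin, and leave the mug, the canister and the honey jar where they stand.

Things in the scene. Friction and masses are not known exactly. Their poses are not given: they have to be found in the camera images.
- grinder: aluminium coffee grinder, 243 x 150 mm, fixed. Origin on the worktop under its middle; x to its back, y to its left, z up. In front a foot plate (x -108 to -18 mm, top z 8) with two side rails; column behind, front face x -18; the head overhangs from x -45 back, underside z 86; flat black deck z 150. Round smoked bean hopper, radius 42, at x 94, y 0, top z 250
- grind_wheel (a joint): angle (rad) of the flat dark grey grind wheel, growing anticlockwise seen from above (its front edge then moves to the grinder's right, -y). It clicks into place every 0.785 rad: 0, 0.785 .. 5.50, with stops just beyond both ends. Pointer at the long white bar: 3.927, the fifth click after 0. It starts at rest in a click, 2 to 5 clicks short of that
- wheel_center (a point): on the upright axis of the grind wheel, half-way up its lobes (they reach 7 mm above and below), at x -9, y -18, z 162 mm in the grinder's frame. The wheel is a disc of radius 32 mm with eight straight-sided, round-ended lobes, 9 mm wide, reaching out to radius 46.5 mm. At every click two lobes stand 22.5 degrees either side of the front (-x) direction
- wheel_front (a point): fixed point at the foremost reach of the lobes, 46.5 mm in front of wheel_center and 10 mm beyond the deck's front edge: here a fingertip coming down in front of the head can push a lobe sideways. 5 to 10 N at a lobe takes it over a click; past half-way it snaps on to the next click by itself, as soon as the finger leaves room
- pointer_tip (a point): outer end of the white pointer rib on top of the wheel, 38.5 mm from the axis, pointing at one lobe; turns with the wheel
- long_bar (a point): middle of the long white bar on the deck, left of the wheel, 60 mm from its axis and 22 mm long, pointing at the axis; the other clicks have small round white dots or, at the front, nothing
- bin_center (a point): centre of the loose, open, smoked-plastic grounds bin, 80 (x) x 84 (y) x 60 mm high, 0.2 to 0.3 kg; it stands on the foot plate between the rails (2.5 mm play either side) and slides along the grinder's x. Home against the column its centre is at x -58 mm in the grinder's frame; it starts 15 to 28 mm out to the front
- bin_front (a point): centre of the bin's flat front wall, 40 mm in front of bin_center, 30 mm above the bin's underside
- start_button (a joint): travel of the round grey start button on the deck, m: 0 up, 0.006 fully down; sprung, 5 N hold it fully down
- start_button_top (a point): middle of the top of the start button (radius 11), left of the wheel on the deck
- mug: speckled mug, 92 mm wide without its handle, 95 high, standing right of the grinder; leave it. Origin under its middle
- canister: white ribbed canister with wooden lid, 93 mm across, 83 high, right of the grinder; leave it. Origin under its middle
- honey_jar: honey jar with black lid, 61 mm across, 86 high, farther right; leave it. Origin under its middle
Not all that is in view belongs to the job. What is shaped like the part that bears bin_center but green is not meant.

How it is judged:
By the outcome, as a careful person would: the job done as asked, in the order asked, and still so for the second after the job is handed in, with the robot touching nothing.
It also fails if it takes over 54 s, if anything falls off the work surface, if the arm or the gripper's body presses on something with over 40 N, if the wrist force passes 120 N, or if a joint passes its speed limit or range.

### The arm

A 6-joint arm with a two-finger parallel gripper is mounted at the origin on a cart in front of the work surface, level with it; the furniture and walls round the work are solid. World frame = base frame: x ahead of the robot, y to its left, z up, the work surface at z = 0. Lengths are in m, angles in rad, forces in N, time in s.
With the tool pointing down it reaches from about 0.275 to 0.775 m from the base axis. Payload 14.6 kg.
Tool frame: the origin (TCP) lies midway between the tips of the shut fingers; the grasp point (between the pads) lies 19 mm behind it; z points along the fingers, y is the line along which they close (so a half turn about z gives the same grasp; the last joint's range is limited). The gripper opens to 85 mm and grips with 20 to 120 N. Pads are 22 mm wide; open, the fingers measure 114 mm over their backs; the gripper's body (76 mm by 85 mm) begins 54 mm behind the grasp point. The pads swing forward as they close: fully open they stand 13 mm farther back than shut.
Start: joints at [-1.295, 0.263, -0.048, 1.259, 0, 1.415], TCP at [0.219, -0.477, 0.2] pointing down, gripper open.
Joint ranges: [-2.65, 2.65], [-0.89, 1.7], [-1.18, 1.37], [-2.13, 2.11], [-1.35, 1.29], [-3.14, 3.14]. Speed limits (rad/s): [1.89, 1.89, 2.57, 2.79, 3.14, 3.14].

### API

Orientations are given as a rotation vector (axis times angle).
In Python, from workcell import monitor, eyes, job gives the robot as it stands. The module is installed in compiled form; this text tells all that it offers.
- The arm moves only by the shell command python3 -m crank 'ROWS'. ROWS is JSON, one flat list of numbers, 7 for each row, row after row: the shift along the tool's x, y, z in cm, then the turn, a rotation vector about the tool's x, y, z in rad, then the closure, from 0 (fully open) to 1 (shut). In form: [tx, ty, tz, rx, ry, rz, gripper, tx, ty, tz, rx, ry, rz, gripper, ...]. A call has 1 to 5 rows; each row is the pose to reach, as a shift and turn from the pose commanded when the call began, along the tool's axes at that moment; what a row does not reach only later rows make up. A row lasts 1/10 s, in which the tool goes at most 50 mm and 8.59 degrees, less where a joint would pass 70% of its speed; a pose out of reach is approached as far as the arm can. A call with a gripper value outside its range is refused whole. The fingers move at their own pace and stop on an object; the grip force is fixed at half the most. Time passes only in rows, so rows that repeat a pose let the fingers close. It gives the time, the measured TCP pose, the force, the opening and the grip force at its end, in the units of the state.
- monitor.observe(): the state, without advancing time (a new reading comes with each control period).
- eyes.snapshot(name): name is "scene" or "top" or "wrist"; returns the picture (480x640x3 uint8, red, green, blue); there is no depth.
- eyes.camera_model(name): a dict with "K" (3x3 intrinsics, pixels), "eye" and "rotation" of the camera in the world. Camera axes: x right, y down, z forward; pixel columns grow to the right and rows downward; lengths in m; the calibration is good to about 2 mm. A picture is of the moment at which its call begins: read the wrist's pose just before it. camera_model takes no time and is no camera call; for the wrist camera it gives the pose at the moment of the call.
- job.close_job(): hands the job in; it is judged then, once.
The state is a dict: "clock": time; "joint_positions": joint angles; "joint_velocities": joint speeds; "tau": joint torques, N m; "eef_pos": TCP position; "tcp_rot": TCP orientation; "ft_force": force on the tool from outside, world axes, zero at the start; "torque": the same for the moment, N m; "grip_width": opening from 0.0 (shut) to 1.0 (fully open); "gripper_force": force on a finger pad.
Only numpy, scipy, OpenCV 4.12 (cv2) and the standard library are available. Lean on these libraries where they do the work, as an engineer would, in place of code of your own. Each camera call takes 0.05 s, during which the arm holds its last target. There are 200 camera calls.

## Working session

There is one attempt and no reset: what is moved stays moved. The work goes in short steps, Python scripts to look and compute and a shell command to move; the robot and the scene stay as the last step left them, time stands still between calls to the robot, and variables do not carry over. Pictures are saved under pics/ and viewed, at most 14 in all, crops included, and the job is handed in when it is done.

```bash
mkdir -p pics; python3 - <<'E'
from workcell import monitor, eyes
import cv2,numpy as np
s=monitor.observe()
for k,v in s.items(): print(k,np.round(v,3))
a=[]
for n in("scene","top"):
    m=eyes.camera_model(n); im=eyes.snapshot(n); cv2.imwrite(f"pics/{n}0.png",im[:,:,::-1])
    print(n,{k:np.round(v,4).tolist() for k,v in m.items()})
E
```

```text
clock 0.0
joint_positions [-1.295  0.264 -0.049  1.259 -0.     1.416]
joint_velocities [-0.001  0.001 -0.001 -0.001 -0.    -0.001]
tau [-2.0000e-03 -6.3761e+01  3.8457e+01  1.4000e-02 -0.0000e+00  0.0000e+00]
eef_pos [ 0.219 -0.477  0.199]
tcp_rot [-3.068 -0.671  0.   ]
ft_force [0.45  0.299 0.146]
torque [-0.006 -0.041  0.028]
gripper_force 0.0
grip_width 0.998
scene {'K': [[437.2929, 0.0, 317.2199], [0.0, 437.2929, 240.7812], [0.0, 0.0, 1.0]], 'eye': [0.0661, 0.6045, 0.4702], 'rotation': [-0.7295, 2.2583, -1.4405]}
top {'K': [[586.7937, 0.0, 313.119], [0.0, 586.7937, 226.7819], [0.0, 0.0, 1.0]], 'eye': [0.4316, 0.0075, 1.4349], 'rotation': [-2.1836, 2.1997, -0.0661]}
```

View pics/scene0.png

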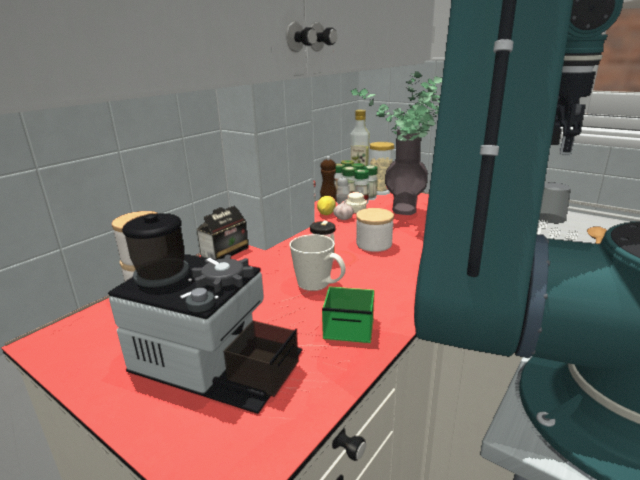

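View pics/top0.png

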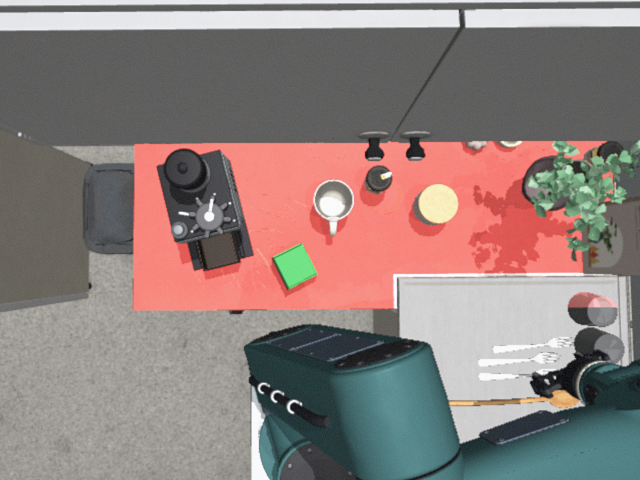

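The scene view shows the grinder at the left (x 110–300, y 210–405). In the top view the deck is around (165–240, 150–245), with the wheel near (210,215), the button near (180,230) and the bin near (221,251). The green bin at (295,266) is a decoy. Next I'll zoom in on the top view.

```bash
cat > h.py <<'E'
import numpy as np,cv2
from scipy.spatial.transform import Rotation as R
from workcell import monitor, eyes
def ray(n,u,v,z,m=None):
    m=m or eyes.camera_model(n); d=R.from_rotvec(m["rotation"]).as_matrix()@np.linalg.inv(m["K"])@[u,v,1]
    e=np.array(m["eye"]); return e+d*(z-e[2])/d[2]
def proj(n,p,m=None):
    m=m or eyes.camera_model(n); c=R.from_rotvec(m["rotation"]).as_matrix().T@(np.array(p)-m["eye"]); q=m["K"]@c; return q[:2]/q[2]
E
python3 - <<'E'
import cv2
im=cv2.imread("pics/top0.png")[135:285,140:260]
cv2.imwrite("pics/topc.png",cv2.resize(im[:,:],None,fx=4,fy=4,interpolation=cv2.INTER_CUBIC))
im=cv2.imread("pics/scene0.png")[200:410,100:310]
cv2.imwrite("pics/scenec.png",cv2.resize(im[:,:],(588,588),interpolation=cv2.INTER_CUBIC))
E
```

```text
(no output)
```

View pics/topc.png

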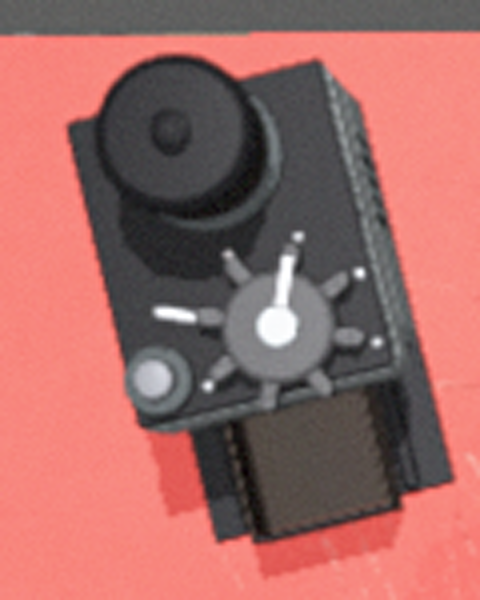

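View pics/scenec.png

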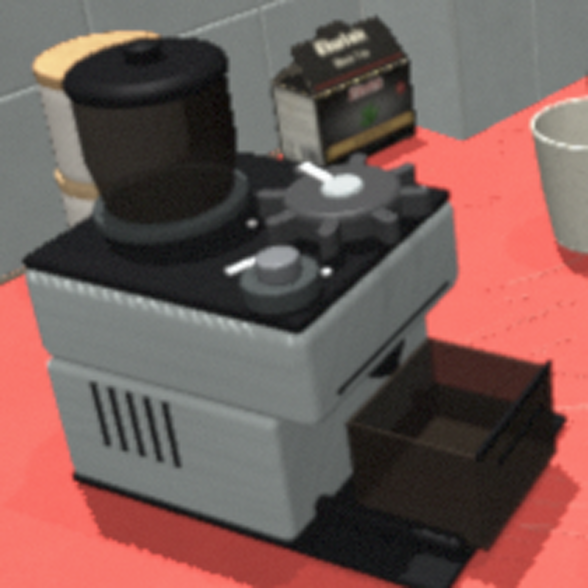

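The top crop shows the pointer towards the back (crop 290,235) and the long bar two lobes anticlockwise of it, at (175,315). That means two clicks, with the front lobe pushed towards −y. The bin is out to the front.

```bash
python3 - <<'E'
from h import *
c=lambda u,v:(140+u/4-.4,135+v/4-.4)
P={}
for k,uv,z in[("BL",(68,125),.15),("BR",(318,60),.15),("FL",(152,431),.15),("FR",(402,370),.15),("bar0",(156,311),.151),("bar1",(194,318),.151),("hub",(277,325),.172),("button",(153,379),.165),("ptr",(288,255),.17),("hopper",(172,132),.25),("d_FL",(208,386),.151),("d_R",(377,342),.151)]:
    P[k]=ray("top",*c(*uv),z); print(k,P[k].round(4))
# rigid fit of deck corners (+hub,hopper)
L={"BL":(.135,.075),"BR":(.135,-.075),"FL":(-.045,.075),"FR":(-.045,-.075),"hub":(-.009,-.018),"hopper":(.094,0)}
A=np.array([L[k] for k in L]);B=np.array([P[k][:2] for k in L])
a=A-A.mean(0);b=B-B.mean(0);H=a.T@b;th=np.arctan2(H[0,1]-H[1,0],H[0,0]+H[1,1])
r=np.array([[np.cos(th),-np.sin(th)],[np.sin(th),np.cos(th)]]);t=B.mean(0)-r@A.mean(0)
print("yaw",th,"t",t,"\nres mm",((A@r.T+t-B)*1000).round(1).tolist())
for k in P: print(k,"local",(r.T@(P[k][:2]-t)).round(4))
# bin bottom edge / top rim
for n,uv,z in[("rimFL",(268,540),.068),("rimFR",(400,502),.068)]:
    p=ray("top",*c(*uv),z);print(n,p.round(4),(r.T@(p[:2]-t)).round(4))
s=lambda u,v:(100+u/2.8-.3,200+v/2.8-.3)
for n,uv,z in[("hub",(343,185),.172),("FL",(300,330),.15),("FR",(452,192),.15),("BL",(27,262),.15),("btn",(278,252),.165),("rimNearL",(487,460),.068),("rimNearR",(550,365),.068)]:
    p=ray("scene",*s(*uv),z);print("scene",n,p.round(4),(r.T@(p[:2]-t)).round(4))
m=eyes.camera_model("wrist");T=R.from_rotvec(monitor.observe()["tcp_rot"]).as_matrix();print(T.round(3))
E
```

```text
BL [0.6454 0.3505 0.15  ]
BR [0.6806 0.2126 0.15  ]
FL [0.4762 0.3031 0.15  ]
FR [0.5086 0.1662 0.15  ]
bar0 [0.542 0.301 0.151]
bar1 [0.538  0.2802 0.151 ]
hub [0.5321 0.2309 0.172 ]
button [0.5038 0.2992 0.165 ]
ptr [0.5702 0.2254 0.17  ]
hopper [0.6248 0.2708 0.25  ]
d_FL [0.5005 0.2723 0.151 ]
d_R [0.524  0.1798 0.151 ]
yaw 0.25564307716261736 t [0.53443156 0.24742252] 
res mm [[0.7, 3.7], [3.4, -3.6], [-4.2, 5.5], [1.3, -2.7], [-1.8, -3.2], [0.6, 0.3]]
BL local [0.1334 0.0716]
BR local [ 0.1326 -0.0706]
FL local [-0.0423  0.0686]
FR local [-0.0455 -0.072 ]
bar0 local [0.0208 0.05  ]
bar1 local [0.0117 0.0308]
hub local [-0.0064 -0.0154]
button local [-0.0165  0.0579]
ptr local [ 0.0291 -0.0303]
hopper local [ 0.0933 -0.0002]
d_FL local [-0.0265  0.0327]
d_R local [-0.0272 -0.0628]
rimFL [0.4152 0.2542 0.068 ] [-0.1137  0.0367]
rimFR [0.4366 0.1775 0.068 ] [-0.1123 -0.0429]
scene hub [0.5304 0.2328 0.172 ] [-0.0075 -0.0131]
scene FL [0.4713 0.3158 0.15  ] [-0.0438  0.0821]
scene FR [0.5068 0.1767 0.15  ] [-0.0446 -0.0614]
scene BL [0.6363 0.3556 0.15  ] [0.1259 0.0789]
scene btn [0.5141 0.2908 0.165 ] [-0.0087  0.0471]
scene rimNearL [0.4098 0.2636 0.068 ] [-0.1165  0.0472]
scene rimNearR [0.4338 0.1854 0.068 ] [-0.113  -0.0346]
[[ 0.909  0.418 -0.   ]
 [ 0.418 -0.909  0.001]
 [ 0.    -0.001 -1.   ]]
```

```bash
python3 - <<'E'
from h import *
c=lambda u,v:(140+u/4-.4,135+v/4-.4)
s=lambda u,v:(100+u/2.8-.3,200+v/2.8-.3)
def d(n,u,v):
    m=eyes.camera_model(n);a=ray(n,u,v,0);e=np.array(m["eye"]);return e,(a-e)/np.linalg.norm(a-e)
for n,t,q in[("hub",(277,325),(343,185)),("FL",(152,431),(300,330)),("FR",(402,370),(452,192)),("BL",(68,125),(27,262)),("btn",(153,379),(278,252)),("bar0",(156,311),(229,270)),("rimL",(268,540),(487,460)),("rimR",(400,502),(550,365)),("hopper",(172,132),(148,45))]:
    e,a=d("top",*c(*t));f,b=d("scene",*s(*q))
    k=np.linalg.lstsq(np.c_[a,-b],f-e,rcond=None)[0];p=e+a*k[0];r=f+b*k[1]
    print(n,((p+r)/2).round(4),"gap mm",((r-p)*1000).round(1))
print("green top corner check"); 
im=cv2.imread("pics/top0.png");h=cv2.cvtColor(im,cv2.COLOR_BGR2HSV)
print(eyes.camera_model("wrist")["K"][0][0])
E
```

```text
hub [0.5323 0.2312 0.1708] gap mm [0.2 0.2 0. ]
FL [0.4784 0.3071 0.1422] gap mm [3.9 4.3 1.1]
FR [0.511  0.1688 0.1451] gap mm [4.2 3.8 0.7]
BL [0.6461 0.3516 0.1447] gap mm [-0.3 -0.5 -0.2]
btn [0.5036 0.2979 0.172 ] gap mm [0.4 0.4 0.1]
bar0 [0.5421 0.3013 0.1503] gap mm [0.2 0.2 0.1]
rimL [0.4158 0.2563 0.06  ] gap mm [1.5 1.3 0.2]
rimR [0.4377 0.179  0.0625] gap mm [2.  1.6 0.2]
hopper [0.6256 0.272  0.2443] gap mm [-0.2 -0.3 -0.1]
green top corner check
386.2424620265529
```

```bash
python3 -m crank '[16,-17,-4,0,0,0.176,1, 16,-17,-4,0,0,0.176,1, 16,-17,-4,0,0,0.176,1, 16,-17,-4,0,0,0.176,1, 16,-17,-4,0,0,0.176,1]'; cat >> h.py <<'E'
WC=np.array([.532,.2312]);YAW=.255
G=np.array([[np.cos(YAW),-np.sin(YAW)],[np.sin(YAW),np.cos(YAW)]]);O=WC-G@[-.009,-.018]
def st(goal=None):
    "goal: grinder-frame xyz -> move in tool cm"
    s=monitor.observe();p=np.array(s["eef_pos"]);T=R.from_rotvec(s["tcp_rot"]).as_matrix()
    print("t",s["clock"],"local",np.r_[G.T@(p[:2]-O),p[2]].round(4),"yaw",np.arctan2(T[1,0],T[0,0]).round(3),"tz",T[:,2].round(3),"F local",np.r_[G.T@np.array(s["ft_force"])[:2],s["ft_force"][2]].round(1),"w",s["grip_width"])
    if goal is not None: print("cm",(T.T@(np.r_[O+G@goal[:2],goal[2]]-p)*100).round(2))
E
python3 -c "
from h import *
st([-.056,.027,.235])"
```

```text
clock: 0.6
eef_pos: [0.2937, -0.2532, 0.2402]
tcp_rot: [-3.116, -0.4, -0.0]
ft_force: [1.0, -0.3, -0.5]
grip_width: 0.143
gripper_force: 0.0
t 0.6 local [-0.3618 -0.4266  0.2402] yaw 0.255 tz [ 0.  0. -1.] F local [ 0.8 -0.6 -0.5] w 0.14255094192868503
cm [ 30.58 -45.36   0.53]
```

```bash
python3 -m crank '[3,-4.5,0,0,0,0,1, 6,-9,0,0,0,0,1, 9,-13.5,0,0,0,0,1, 12,-18,0,0,0,0,1, 14,-21,0,0,0,0,1]'; python3 -m crank '[3,-4.5,0,0,0,0,1, 6,-9,0,0,0,0,1, 9,-13.5,0,0,0,0,1, 12,-18,0,0,0,0,1, 14,-21,0,0,0,0,1]'; python3 -c "
from h import *
st([-.056,.027,.18])"
```

```text
clock: 1.1
eef_pos: [0.3735, -0.0236, 0.2398]
tcp_rot: [3.116, 0.399, 0.0]
ft_force: [1.0, 0.0, -0.7]
grip_width: 0.001
gripper_force: 0.0
clock: 1.6
eef_pos: [0.4561, 0.2089, 0.2396]
tcp_rot: [-3.111, -0.414, 0.001]
ft_force: [1.2, -0.8, 0.0]
grip_width: -0.001
gripper_force: 0.0
t 1.6 local [-0.088  -0.0204  0.2396] yaw 0.265 tz [-0.001  0.003 -1.   ] F local [ 1.  -1.1  0. ] w -0.0006997100597552986
cm [ 3.25 -4.69  5.97]
```

```bash
python3 -m crank '[2.6,-3.4,0,0,0,0,1, 2.6,-3.4,3,0,0,0,1, 2.6,-3.4,5,0,0,0,1, 2.6,-3.4,5,0,0,0,1]'; python3 - <<'E'
from h import *
st([-.056,.027,.159])
im=cv2.cvtColor(eyes.snapshot("scene"),cv2.COLOR_RGB2BGR)[150:420,90:360]
wr=cv2.cvtColor(eyes.snapshot("wrist"),cv2.COLOR_RGB2BGR)
cv2.imwrite("pics/a.png",np.hstack([cv2.resize(im,(400,400)),cv2.resize(wr,(400,400))]))
E
```

```text
clock: 2.0
eef_pos: [0.4758, 0.2297, 0.1875]
tcp_rot: [-3.094, -0.446, 0.011]
ft_force: [-0.8, -0.1, 1.3]
grip_width: -0.002
gripper_force: 0.0
t 2.0 local [-0.0637 -0.0053  0.1875] yaw 0.287 tz [-0.009  0.014 -1.   ] F local [-0.8  0.1  1.3] w -0.0019469338867645091
cm [ 0.89 -3.16  2.89]
```

View pics/a.png

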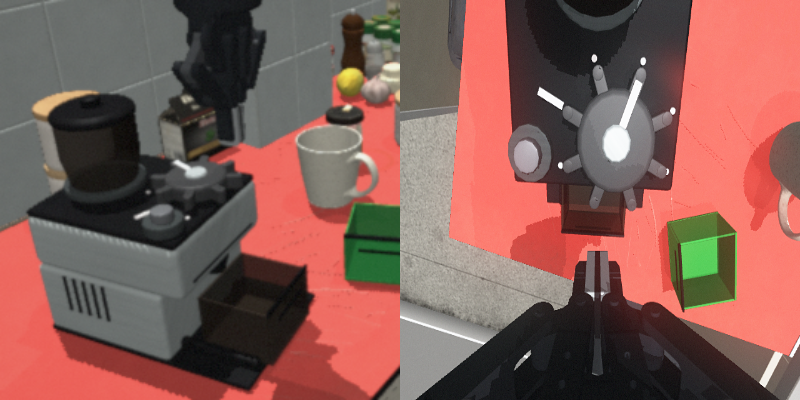

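Left half: the scene view has the gripper tip near (232,140) and the wheel unturned. Right half: the wrist view shows the shut fingers at (597,255), with the wheel ahead of them. I'll check the reported TCP against this.

```bash
python3 -m crank '[0,0,0,0,0,0,1,0,0,0,0,0,0,1]'; python3 - <<'E'
from h import *
st([-.056,.027,.159]); s=monitor.observe(); print(np.round(s["joint_positions"],3),np.round(s["joint_velocities"],3))
p=proj("scene",s["eef_pos"]);print("scene tcp px",p,"crop",(p-[90,150])*400/270)
w=proj("wrist",s["eef_pos"]);print("wrist crop",w*[400/640,400/480]+[400,0])
w=proj("wrist",[*WC,.171]);print("wrist hub",w*[400/640,400/480]+[400,0])
E
```

```text
clock: 2.3
eef_pos: [0.4778, 0.2299, 0.191]
tcp_rot: [-3.093, -0.445, 0.001]
ft_force: [0.4, 0.1, 0.1]
grip_width: 0.002
gripper_force: 0.0
t 2.3 local [-0.0618 -0.0056  0.191 ] yaw 0.286 tz [-0.003  0.016 -1.   ] F local [0.4 0.  0.1] w 0.001920152676159107
cm [ 0.68 -3.19  3.25]
[ 0.285  0.272 -0.059  1.238  0.016  3.141] [ 0.001  0.001 -0.006 -0.002 -0.002 -0.002]
scene tcp px [247.71947877 262.72220157] crop [233.65848707 166.99585418]
wrist crop [596.54668407 238.41502142]
wrist hub [614.36353898 144.88325777]
```

Joint 6 has reached its limit. I'll turn the tool −90° so its x lies along the grinder's y, which presents 22 mm pads to the lobe.

```bash
python3 -m crank '[0,0,-2,0,0,-0.15,1, 0,0,-2,0,0,-0.3,1, 0,0,-2,0,0,-0.45,1, 0,0,-2,0,0,-0.6,1, 0,0,-2,0,0,-0.75,1]'; python3 -m crank '[0,0,0,0,0,-0.15,1, 0,0,0,0,0,-0.3,1, 0,0,0,0,0,-0.45,1, 0,0,0,0,0,-0.6,1, 0,0,0,0,0,-0.75,1]';  python3 -m crank '[0,0,0,0,0,-0.05,1,0,0,0,0,0,-0.05,1,0,0,0,0,0,-0.05,1]'; python3 - <<'E'
from h import *
st([-.056,.027,.159])
E
```

```text
clock: 2.8
eef_pos: [0.4776, 0.2295, 0.2107]
tcp_rot: [-2.711, -1.556, -0.007]
ft_force: [-0.2, 0.4, -0.1]
grip_width: -0.002
gripper_force: 0.0
clock: 3.3
eef_pos: [0.4776, 0.2295, 0.2106]
tcp_rot: [-1.955, -2.443, -0.016]
ft_force: [0.8, -0.2, -0.1]
grip_width: 0.003
gripper_force: 0.0
clock: 3.6
eef_pos: [0.4775, 0.2296, 0.2104]
tcp_rot: [-1.903, -2.484, -0.016]
ft_force: [0.3, -0.7, 0.9]
grip_width: -0.002
gripper_force: 0.0
t 3.6 local [-0.0621 -0.0058  0.2104] yaw 1.834 tz [-0.004  0.016 -1.   ] F local [ 0.1 -0.8  0.9] w -0.0015095002895542762
cm [3.2  0.64 5.19]
```

```bash
python3 -m crank '[3,0.9,0,0,0,0,1, 3,0.9,3,0,0,0,1, 3,0.9,5.1,0,0,0,1, 3,0.9,5.1,0,0,0,1]'; python3 - <<'E'
from h import *
st([-.053,-.002,.159])
im=cv2.cvtColor(eyes.snapshot("scene"),cv2.COLOR_RGB2BGR)[150:420,90:360]
wr=cv2.cvtColor(eyes.snapshot("wrist"),cv2.COLOR_RGB2BGR)
cv2.imwrite("pics/b.png",np.hstack([cv2.resize(im,(400,400)),cv2.resize(wr,(400,400))]))
E
```

```text
clock: 4.0
eef_pos: [0.4766, 0.2614, 0.1574]
tcp_rot: [-1.9, -2.483, -0.01]
ft_force: [-0.2, -0.3, 0.7]
grip_width: -0.001
gripper_force: 0.0
t 4.0 local [-0.0549  0.0252  0.1574] yaw 1.835 tz [-0.008  0.014 -1.   ] F local [-0.2 -0.2  0.7] w -0.0011952262893814576
cm [-2.72  0.17 -0.2 ]
```

View pics/b.png

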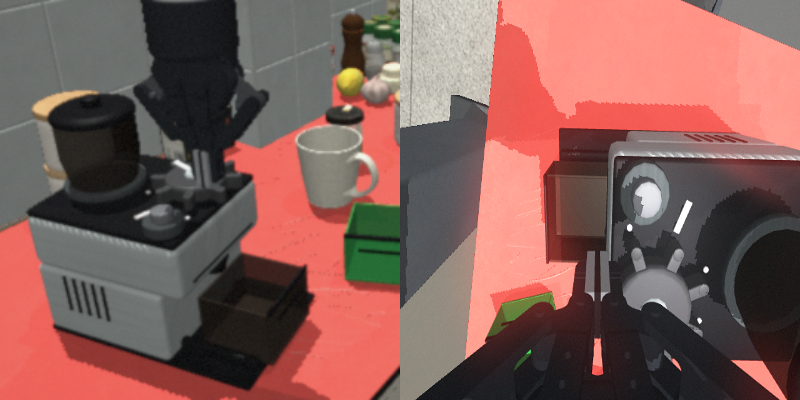

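The finger stands in front of the head, left of the front-left lobe (wrist view, tip about (597,255)). Now I'll push towards −y.

```bash
python3 -m crank '[-0.7,0,0,0,0,0,1, -1.2,0,0,0,0,0,1, -1.7,0,0,0,0,0,1, -2.2,0,0,0,0,0,1,-2.2,0,0,0,0,0,1]'; python3 -c "
from h import *
st()"; python3 -m crank '[-0.3,0,0,0,0,0,1, -0.6,0,0,0,0,0,1, -0.9,0,0,0,0,0,1, -0.9,0,0,0,0,0,1]';python3 -c "
from h import *
st()"; python3 - <<'E'
from h import *
im=cv2.cvtColor(eyes.snapshot("scene"),cv2.COLOR_RGB2BGR)[190:290,150:290]
tp=cv2.cvtColor(eyes.snapshot("top"),cv2.COLOR_RGB2BGR)[150:275,155:255]
cv2.imwrite("pics/c.png",np.hstack([cv2.resize(im,(480,400),interpolation=2),cv2.resize(tp,(320,400),interpolation=2)]))
E
```

```text
clock: 4.6
eef_pos: [0.484, 0.2398, 0.1592]
tcp_rot: [-1.901, -2.485, -0.015]
ft_force: [-0.3, -0.7, -0.3]
grip_width: 0.0
gripper_force: 0.0
t 4.6 local [-0.0533  0.0024  0.1592] yaw 1.835 tz [-0.004  0.015 -1.   ] F local [-0.4 -0.7 -0.3] w 0.0004693206576381941
clock: 5.0
eef_pos: [0.4862, 0.2315, 0.1589]
tcp_rot: [-1.9, -2.485, -0.015]
ft_force: [0.1, -0.4, 0.1]
grip_width: -0.004
gripper_force: 0.0
t 5.0 local [-0.0533 -0.0062  0.1589] yaw 1.836 tz [-0.005  0.015 -1.   ] F local [-0.  -0.4  0.1] w -0.00408034685345511
```

View pics/c.png

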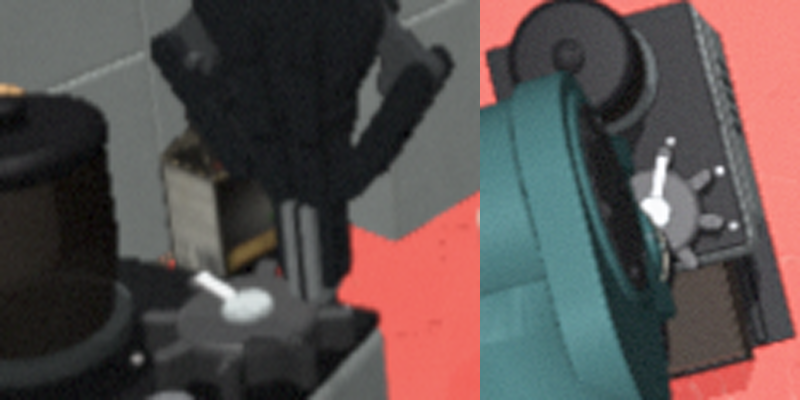

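No contact: the wheel hasn't turned (pointer still at (660,175) in the top part), so the finger passed in front of the lobe. I'll go back and try 6 mm nearer the wheel.

```bash
python3 -m crank '[3.1,0,0,0,0,0,1, 3.1,0.6,0,0,0,0,1, 3.1,0.6,0,0,0,0,1]' | sed -n '2p;4p'; python3 -m crank '[-0.7,0,0,0,0,0,1, -1.0,0,0,0,0,0,1, -1.3,0,0,0,0,0,1]'| sed -n '2p;4p'; python3 -m crank '[-0.3,0,0,0,0,0,1, -0.5,0,0,0,0,0,1]'| sed -n '2p;4p';python3 -m crank '[-0.3,0,0,0,0,0,1, -0.5,0,0,0,0,0,1]'| sed -n '2p;4p'
python3 -c "
from h import *
st()"
```

```text
eef_pos: [0.4841, 0.2637, 0.1593]
ft_force: [-1.1, 0.3, -0.7]
eef_pos: [0.4873, 0.2498, 0.1592]
ft_force: [-0.8, 0.9, -0.2]
eef_pos: [0.4886, 0.2454, 0.1591]
ft_force: [0.2, 0.1, 0.1]
eef_pos: [0.4898, 0.2408, 0.159]
ft_force: [-0.8, 0.5, -0.1]
t 6.1 local [-0.0474  0.0019  0.159 ] yaw 1.836 tz [-0.005  0.015 -1.   ] F local [-0.6  0.7 -0.1] w -0.0007260572783584107
```

```bash
python3 -m crank '[-0.3,0,0,0,0,0,1, -0.5,0,0,0,0,0,1]'| sed -n '2p;4p'; python3 -m crank '[-0.3,0,0,0,0,0,1, -0.5,0,0,0,0,0,1]'| sed -n '2p;4p'; python3 - <<'E'
from h import *
st()
im=cv2.cvtColor(eyes.snapshot("scene"),cv2.COLOR_RGB2BGR)[190:290,150:290]
wr=cv2.cvtColor(eyes.snapshot("wrist"),cv2.COLOR_RGB2BGR)[240:480,240:520]
cv2.imwrite("pics/d.png",np.hstack([cv2.resize(im,(400,400),interpolation=2),cv2.resize(wr,(400,400),interpolation=2)]))
E
```

```text
eef_pos: [0.4912, 0.236, 0.1589]
ft_force: [0.0, -0.6, 0.4]
eef_pos: [0.4925, 0.2312, 0.1588]
ft_force: [0.3, 0.6, 0.0]
t 6.5 local [-0.0473 -0.008   0.1588] yaw 1.836 tz [-0.005  0.015 -1.   ] F local [0.4 0.5 0. ] w 0.0011055478484232949
```

View pics/d.png

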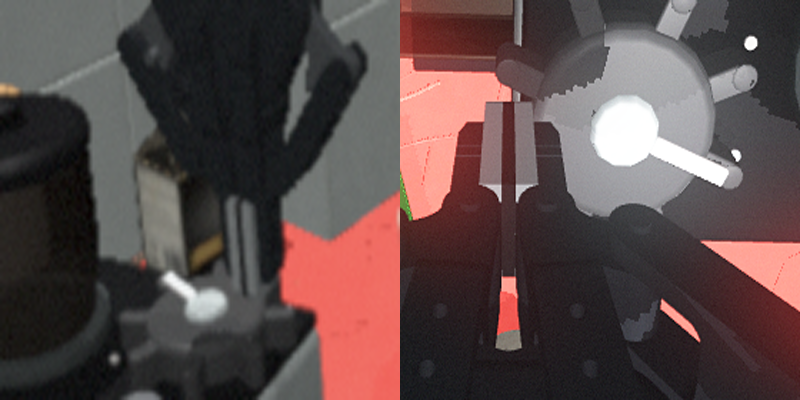

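```bash
python3 - <<'E'
from h import *
s=monitor.observe();p=np.array(s["eef_pos"]);T=R.from_rotvec(s["tcp_rot"]).as_matrix();m=eyes.camera_model("wrist")
f=lambda q:((proj("wrist",q,m)-[240,240])*[400/280,400/240]+[400,0]).round(0)
print("cam",m["eye"],"tcp",p)
print("hub",f([*WC,.171]),"tcp",f(p))
for d in(-.011,.011):
  for y in (-.008,.008): print(d,y,f(p+T@[d,y,0]))
for a in(22.5,-22.5,67.5):
  for z in(.155,.169):
    print(a,z,f(np.r_[WC+G@[-.0465*np.cos(np.radians(a)),.0465*np.sin(np.radians(a))],z]))
E
```

```text
cam [0.47096909 0.3085374  0.33424594] tcp [0.49246385 0.23117934 0.15885386]
hub [625. 127.] tcp [510.  76.]
-0.011 -0.008 [487. 109.]
-0.011 0.008 [532. 109.]
0.011 -0.008 [486.  42.]
0.011 0.008 [533.  42.]
22.5 0.155 [497.  47.]
22.5 0.169 [496.  66.]
-22.5 0.155 [496. 151.]
-22.5 0.169 [495. 176.]
67.5 0.155 [572. -34.]
67.5 0.169 [577. -20.]
```

```bash
python3 - <<'E'
from h import *
s=monitor.observe();p=np.array(s["eef_pos"]);T=R.from_rotvec(s["tcp_rot"]).as_matrix()
f=lambda q:((proj("scene",q)-[150,190])*[400/140,4]).round(0)
for z in(0,-.01,-.02,-.03,-.04):
    print(z,[f(p+T@[d,0,z]).tolist() for d in(-.011,0,.011)])
print("hub",f([*WC,.171]))
E
```

```text
0 [[274.0, 347.0], [263.0, 361.0], [251.0, 375.0]]
-0.01 [[272.0, 323.0], [261.0, 336.0], [249.0, 350.0]]
-0.02 [[270.0, 298.0], [259.0, 311.0], [248.0, 325.0]]
-0.03 [[268.0, 274.0], [257.0, 286.0], [246.0, 300.0]]
-0.04 [[267.0, 249.0], [255.0, 261.0], [244.0, 274.0]]
hub [207. 303.]
```

The fingertip appears about 20 mm higher than the reported TCP: it passed over the lobes in both views. I'll back off in front of the deck edge, go lower and check.

```bash
python3 -m crank '[1.5,-0.7,0,0,0,0,1, 3.2,-0.7,0,0,0,0,1, 3.2,-0.7,1,0,0,0,1, 3.2,-0.7,2,0,0,0,1, 3.2,-0.7,2,0,0,0,1]' | sed -n '2p;4p'; python3 - <<'E'
from h import *
st(); s=monitor.observe();p=np.array(s["eef_pos"]);T=R.from_rotvec(s["tcp_rot"]).as_matrix();m=eyes.camera_model("wrist")
im=cv2.cvtColor(eyes.snapshot("scene"),cv2.COLOR_RGB2BGR)[190:290,150:290]
wr=cv2.cvtColor(eyes.snapshot("wrist"),cv2.COLOR_RGB2BGR)[240:480,240:520]
cv2.imwrite("pics/e.png",np.hstack([cv2.resize(im,(400,400),interpolation=2),cv2.resize(wr,(400,400),interpolation=2)]))
for z in(0,-.01,-.02,-.03): 
    q=p+T@[.011,0,z];print(z,((proj("scene",q)-[150,190])*[400/140,4]).round(),((proj("wrist",q,m)-[240,240])*[400/280,400/240]+[400,0]).round())
E
```

```text
eef_pos: [0.4762, 0.2604, 0.1377]
ft_force: [-0.2, 0.2, 0.3]
t 7.1 local [-0.0557  0.0243  0.1377] yaw 1.836 tz [-0.007  0.015 -1.   ] F local [-0.2  0.2  0.3] w 0.0011100893372167975
0 [235. 477.] [510.  42.]
-0.01 [233. 452.] [510.  56.]
-0.02 [231. 426.] [510.  71.]
-0.03 [229. 401.] [510.  88.]
```

View pics/e.png

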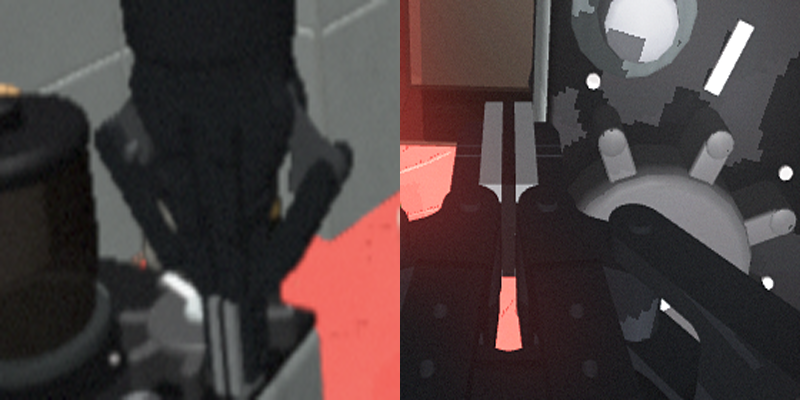

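The fingertip seems to sit about 25 mm behind the reported TCP (wrist tip row 105, against about 42 expected). I'll go 1 cm lower and push, watching the force.

```bash
python3 -m crank '[0,0.2,1,0,0,0,1, 0,0.2,1,0,0,0,1, -0.8,0.2,1,0,0,0,1]' | sed -n '2p;4p'; python3 -m crank '[-0.3,0,0,0,0,0,1, -0.6,0,0,0,0,0,1]'| sed -n '2p;4p'; python3 -m crank '[-0.3,0,0,0,0,0,1, -0.6,0,0,0,0,0,1]'| sed -n '2p;4p';python3 -m crank '[-0.3,0,0,0,0,0,1, -0.5,0,0,0,0,0,1]'| sed -n '2p;4p'
python3 -c "
from h import *
st()"
```

```text
eef_pos: [0.481, 0.2538, 0.129]
ft_force: [0.1, -0.8, 0.2]
eef_pos: [0.4819, 0.2484, 0.1291]
ft_force: [-2.7, 3.1, -1.4]
eef_pos: [0.4837, 0.2421, 0.129]
ft_force: [-2.6, 2.8, -2.1]
eef_pos: [0.4858, 0.2369, 0.1291]
ft_force: [-0.5, 1.3, 0.5]
t 8.1 local [-0.0522 -0.0008  0.1291] yaw 1.836 tz [-0.004  0.015 -1.   ] F local [-0.2  1.4  0.5] w 0.0013668454195783146
```

```bash
python3 -m crank '[-0.3,0,0,0,0,0,1, -0.5,0,0,0,0,0,1]'| sed -n '2p;4p'; python3 -m crank '[0,-1.5,0,0,0,0,1, 0,-2.5,0,0,0,0,1,0,-2.5,0,0,0,0,1]'| sed -n '2p;4p'
cat > ang.py <<'E'
from h import *
st()
im=eyes.snapshot("wrist");m=eyes.camera_model("wrist")
hsv=cv2.cvtColor(im,cv2.COLOR_RGB2HSV);mask=(hsv[...,2]>225)&(hsv[...,1]<50)
v,u=np.nonzero(mask)
P=np.array([ray("wrist",a,b,.170,m)[:2] for a,b in zip(u,v)])
L=(P-WC)@G;r=np.hypot(*L.T);k=(r>.018)&(r<.038)
print("pointer px",k.sum(),"angle deg (start -22, goal 67.5)",np.degrees(np.arctan2(*np.median(L[k],0)[::-1])) if k.any() else None)
E
python3 ang.py
```

```text
eef_pos: [0.4872, 0.2321, 0.129]
ft_force: [-1.0, -0.2, -0.1]
eef_pos: [0.4619, 0.2256, 0.1291]
ft_force: [0.1, -0.0, -0.2]
t 8.6 local [-0.0783 -0.0057  0.1291] yaw 1.836 tz [-0.005  0.015 -1.   ] F local [ 0.1 -0.  -0.2] w -0.0009018704473228536
pointer px 684 angle deg (start -22, goal 67.5) 15.988444535153404
```

One click done, give or take the measurement bias. Now the same stroke again.

```bash
python3 -m crank '[1.5,0,0,0,0,0,1, 3.1,0,0,0,0,0,1, 3.1,1.2,0,0,0,0,1, 3.1,2.5,0,0,0,0,1,3.1,2.5,0,0,0,0,1]'| sed -n '2p;4p'; python3 -m crank '[-0.6,0,0,0,0,0,1, -1.0,0,0,0,0,0,1, -1.4,0,0,0,0,0,1]'| sed -n '2p;4p'; python3 -m crank '[-0.3,0,0,0,0,0,1, -0.6,0,0,0,0,0,1]'| sed -n '2p;4p'; python3 -m crank '[-0.3,0,0,0,0,0,1, -0.6,0,0,0,0,0,1]'| sed -n '2p;4p';python3 -m crank '[-0.3,0,0,0,0,0,1, -0.5,0,0,0,0,0,1]'| sed -n '2p;4p';  python3 -m crank '[0,-1.5,0,0,0,0,1, 0,-2.5,0,0,0,0,1,0,-2.5,0,0,0,0,1]'| sed -n '2p;4p'; python3 ang.py
```

```text
eef_pos: [0.4805, 0.2632, 0.1291]
ft_force: [-0.8, -0.2, 0.3]
eef_pos: [0.4816, 0.2491, 0.1292]
ft_force: [-9.8, 15.8, 2.1]
eef_pos: [0.483, 0.243, 0.129]
ft_force: [-3.0, 3.9, 1.0]
eef_pos: [0.4854, 0.2369, 0.129]
ft_force: [-0.9, 1.3, 0.5]
eef_pos: [0.4872, 0.232, 0.129]
ft_force: [-0.3, -1.1, -0.1]
eef_pos: [0.4619, 0.2256, 0.1291]
ft_force: [-0.4, -0.1, 0.1]
t 10.35 local [-0.0782 -0.0057  0.1291] yaw 1.836 tz [-0.005  0.015 -1.   ] F local [-0.4  0.   0.1] w 0.004861264576857205
pointer px 710 angle deg (start -22, goal 67.5) 61.959259608859256
```

The wheel turned another 46° and now reads at the bar. Next is the bin: back off, go down and push.

```bash
python3 -m crank '[0.5,-4,0,0,0,0,1, 0.5,-7.5,0,0,0,0,1, 0.5,-7.5,4,0,0,0,1, 0.5,-7.5,8,0,0,0,1, 0.5,-7.5,11,0,0,0,1]'| sed -n '2p;4p';python3 -m crank '[0,0,0,0,0,0,1,0,0,0,0,0,0,1]'| sed -n '2p;4p'; python3 - <<'E'
from h import *
st([-.109,0,.018])
im=cv2.cvtColor(eyes.snapshot("scene"),cv2.COLOR_RGB2BGR)[190:420,90:360]
wr=cv2.cvtColor(eyes.snapshot("wrist"),cv2.COLOR_RGB2BGR)
cv2.imwrite("pics/f.png",np.hstack([cv2.resize(im,(400,341)),cv2.resize(wr,(400,341))]))
E
```

```text
eef_pos: [0.3886, 0.2128, 0.0176]
ft_force: [0.5, 0.5, 0.8]
eef_pos: [0.389, 0.2129, 0.0197]
ft_force: [1.0, -0.5, -0.5]
t 11.1 local [-0.152   0.0004  0.0197] yaw 1.836 tz [-0.005  0.015 -1.   ] F local [ 0.8 -0.7 -0.5] w -0.00012851133034271758
cm [-0.08  4.3   0.16]
```

View pics/f.png

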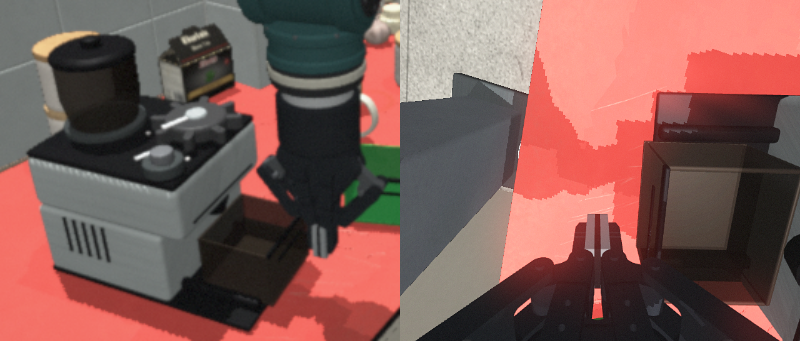

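The scene view shows the pointer aimed at the bar, with the finger standing in front of the bin. Now I'll push the bin home.

```bash
python3 -m crank '[0,0.8,0,0,0,0,1, 0,1.6,0,0,0,0,1, 0,2.4,0,0,0,0,1, 0,3.0,0,0,0,0,1]'| sed -n '2p;4p'; for i in 1; do python3 -m crank '[0,0.3,0,0,0,0,1, 0,0.6,0,0,0,0,1]'| sed -n '2p;4p'; done; python3 -m crank '[0,0.2,0,0,0,0,1, 0,0.4,0,0,0,0,1]'| sed -n '2p;4p'; python3 -c "
from h import *
st()"
```

```text
eef_pos: [0.4185, 0.2209, 0.0192]
ft_force: [-1.3, -0.6, 1.0]
eef_pos: [0.4233, 0.2223, 0.0189]
ft_force: [-1.7, -0.8, 1.9]
eef_pos: [0.4272, 0.2233, 0.019]
ft_force: [-0.5, -0.2, 0.9]
t 12.0 local [-0.1124  0.0008  0.019 ] yaw 1.836 tz [-0.005  0.015 -1.   ] F local [-0.5 -0.1  0.9] w -0.00012153693765826075
```

```bash
python3 -m crank '[0,0.2,0,0,0,0,1, 0,0.4,0,0,0,0,1]'| sed -n '2p;4p'; python3 -m crank '[0,0.15,0,0,0,0,1, 0,0.3,0,0,0,0,1]'| sed -n '2p;4p';python3 -m crank '[0,0.15,0,0,0,0,1, 0,0.3,0,0,0,0,1]'| sed -n '2p;4p'; python3 -c "
from h import *
st()"
```

```text
eef_pos: [0.428, 0.2239, 0.0186]
ft_force: [-22.0, -2.5, 17.6]
eef_pos: [0.4281, 0.2244, 0.0183]
ft_force: [-34.6, -4.8, 27.8]
eef_pos: [0.4282, 0.2247, 0.0179]
ft_force: [-48.9, -6.0, 38.0]
t 12.6 local [-0.1111  0.0018  0.0179] yaw 1.837 tz [-0.019  0.014 -1.   ] F local [-48.8   6.5  38. ] w 0.007492274565162184
```

```bash
python3 -m crank '[0,-2,0,0,0,0,1, 0,-4,0,0,0,0,1, 0,-5,-2,0,0,0,1,0,-5,-4,0,0,0,1]'| sed -n '2p;4p'; python3 - <<'E'
from h import *
st()
im=cv2.cvtColor(eyes.snapshot("scene"),cv2.COLOR_RGB2BGR)[190:420,90:320]
tp=cv2.cvtColor(eyes.snapshot("top"),cv2.COLOR_RGB2BGR)[140:280,150:270]
cv2.imwrite("pics/g.png",np.hstack([cv2.resize(im,(450,450),interpolation=2),cv2.resize(tp,(350,450),interpolation=2)]))
E
```

```text
eef_pos: [0.387, 0.2117, 0.0593]
ft_force: [0.5, 1.3, -0.6]
t 13.0 local [-0.1542 -0.0003  0.0593] yaw 1.836 tz [-0.006  0.015 -1.   ] F local [ 0.9  1.1 -0.6] w 0.0019342647542213414
```

View pics/g.png

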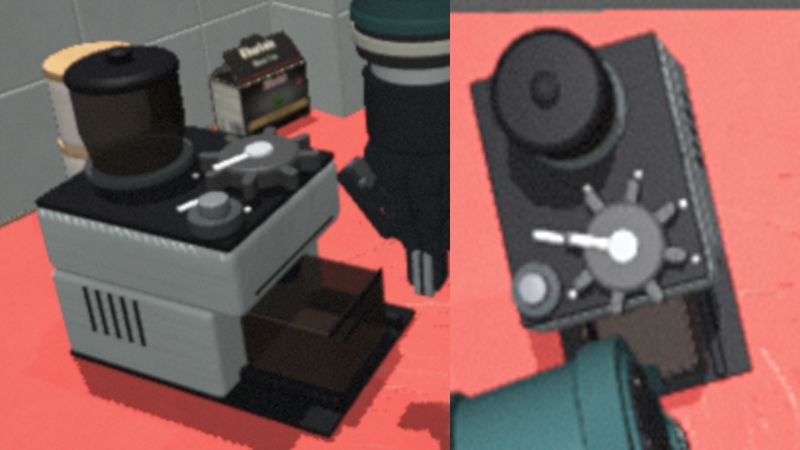

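```bash
python3 - <<'E'
from h import *
L=lambda u,v,z:(G.T@(ray("scene",u,v,z)[:2]-O)).round(4)
for a,b in[((273.6,364),(262.7,361.2)),((296.1,330),(285.7,328))]:
    print(L(*a,.068),L(*b,.068))
# foot plate front corners now: crop (332,435),(413,312)
print(L(90+332/1.957,190+435/1.957,.008),L(90+413/1.957,190+312/1.957,.008))
# bin bottom front corners approx: (328,405)
print(L(90+328/1.957,190+402/1.957,.008))
# template-shift check of bin front region between before/after is above; also compare front edge of home: rim predicted px
for y in(.042,-.042): print(y,[((proj("scene",[*(O+G@[x,y]),.068])-[90,190])*1.957).round(0).tolist() for x in(-.098,-.103,-.114)])
E
```

```text
[-0.119   0.0442] [-0.102   0.0443]
[-0.1155 -0.0377] [-0.0981 -0.0369]
[-0.1102  0.0777] [-0.1084 -0.066 ]
[-0.0919  0.0508]
0.042 [[335.0, 332.0], [341.0, 333.0], [354.0, 337.0]]
-0.042 [[386.0, 266.0], [391.0, 268.0], [404.0, 271.0]]
```

The bin moved about 17 mm and the rim now reads about −0.099. The last force had a vertical part, so a gripper knuckle may have touched the head. I'll turn the tool so the knuckles are clear and check with a gentle second push.

```bash
python3 -m crank '[0,0,0,0,0,-0.15,1, 0,0,0,0,0,-0.3,1, 0,0,0,0,0,-0.45,1, 0,0,0,0,0,-0.6,1, 0,0,0,0,0,-0.75,1]'|sed -n 2p; python3 -m crank '[0,0,1.5,0,0,-0.15,1, 0,0,3,0,0,-0.3,1, 0,0,3.5,0,0,-0.45,1, 0,0,3.5,0,0,-0.6,1, 0,0,3.5,0,0,-0.75,1]'|sed -n 2p;  python3 -m crank '[0,0,0,0,0,-0.07,1,0,0,0,0,0,-0.07,1]'|sed -n 2p; python3 -c "
from h import *
st([-.115,0,.022])"
```

```text
eef_pos: [0.3889, 0.2122, 0.0585]
eef_pos: [0.3885, 0.2127, 0.0233]
eef_pos: [0.3887, 0.2127, 0.0236]
t 14.3 local [-0.1524  0.0003  0.0236] yaw -2.876 tz [-0.005  0.015 -1.   ] F local [-0.3 -0.8  0.4] w 0.002310345539839376
cm [-3.74 -0.07  0.15]
```

```bash
python3 -m crank '[-1,0,0,0,0,0,1, -2,0,0,0,0,0,1, -3,0,0,0,0,0,1, -3.7,0,0,0,0,0,1]'|sed -n '2p;4p'; python3 -m crank '[-0.2,0,0,0,0,0,1, -0.4,0,0,0,0,0,1]'|sed -n '2p;4p'; python3 -m crank '[-0.15,0,0,0,0,0,1, -0.3,0,0,0,0,0,1]'|sed -n '2p;4p';  python3 -c "
from h import *
st()"
```

```text
eef_pos: [0.4257, 0.2227, 0.0239]
ft_force: [0.7, 0.1, 0.3]
eef_pos: [0.4282, 0.2234, 0.0239]
ft_force: [-0.4, -0.6, 0.0]
eef_pos: [0.4309, 0.2242, 0.024]
ft_force: [-2.2, -0.7, 0.2]
t 15.1 local [-0.1086  0.0007  0.024 ] yaw -2.877 tz [-0.005  0.015 -1.   ] F local [-2.3 -0.1  0.2] w -0.0006574984337714774
```

```bash
python3 -m crank '[-0.1,0,0,0,0,0,1, -0.2,0,0,0,0,0,1]'|sed -n '2p;4p'; python3 -m crank '[-0.1,0,0,0,0,0,1, -0.2,0,0,0,0,0,1]'|sed -n '2p;4p';  python3 -c "
from h import *
st()"
```

```text
eef_pos: [0.4309, 0.2242, 0.0237]
ft_force: [-12.1, -3.9, 10.2]
eef_pos: [0.4309, 0.2242, 0.0234]
ft_force: [-21.4, -7.3, 15.5]
t 15.5 local [-0.1086  0.0007  0.0234] yaw -2.877 tz [-0.011  0.013 -1.   ] F local [-22.5  -1.7  15.5] w -0.0033253404590673943
```

It's a hard stop in both orientations, so the bin is home. Now I'll retreat, check the bin and wheel, then go above the button.

```bash
python3 -m crank '[2,0,0,0,0,0,1, 4,0,0,0,0,0,1, 4,0,-5,0,0,0,1,4,0,-10,0,0,0,1,4,0,-15,0,0,0,1]'|sed -n '2p;4p'; python3 -m crank '[0,0,-3,0,0,0,1,0,0,-3,0,0,0,1,0,0,-3,0,0,0,1]'|sed -n '2p;4p'; python3 - <<'E'
from h import *
b=G.T@(np.array([.5036,.298])-O);print("button local",b.round(4));st([*b,.16])
im=cv2.cvtColor(eyes.snapshot("scene"),cv2.COLOR_RGB2BGR);cv2.imwrite("pics/h0.png",im)
old=cv2.imread("pics/scene0.png")
cv2.imwrite("pics/h.png",cv2.resize(im[190:420,90:320],(590,590),interpolation=2))
E
python3 ang.py
```

```text
eef_pos: [0.3963, 0.2123, 0.1761]
ft_force: [2.0, 2.1, -0.9]
eef_pos: [0.3974, 0.2121, 0.2041]
ft_force: [0.4, 0.5, -0.3]
button local [-0.0196  0.0538]
t 16.3 local [-0.1441 -0.0026  0.2041] yaw -2.877 tz [-0.004  0.016 -1.   ] F local [ 0.5  0.4 -0.3] w -0.00093887760109654
cm [-12.5    5.44   4.51]
t 16.35 local [-0.1447 -0.0026  0.2033] yaw -2.877 tz [-0.005  0.015 -1.   ] F local [-0.2  0.1 -0. ] w 0.0014038027589268402
pointer px 0 angle deg (start -22, goal 67.5) None
```

View pics/h.png

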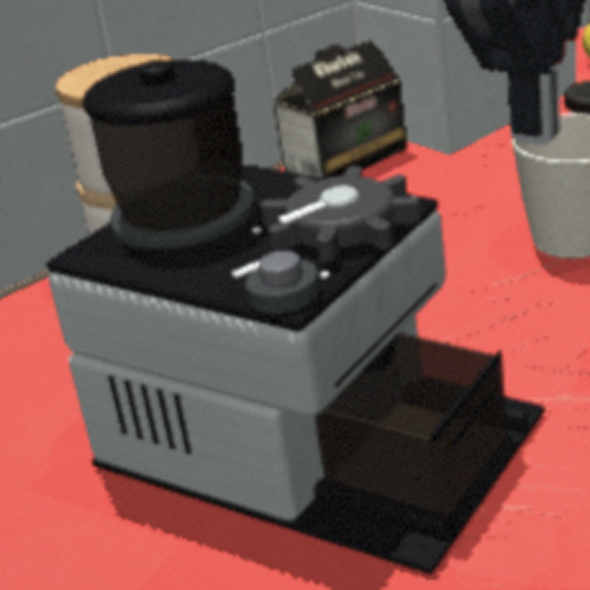

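Pointer and bar line up ((300,210) against (245,268)), and the bin rim corners at (440,438) and (499,353) match the home position. Now over the button.

```bash
python3 -m crank '[-4,1.8,0,0,0,0,1, -8,3.6,0,0,0,0,1, -12.5,5.4,0,0,0,0,1, -12.5,5.4,2,0,0,0,1, -12.5,5.4,4,0,0,0,1]'|sed -n '2p;4p'; python3 -m crank '[0,0,0,0,0,0,1]'|sed -n '2p;4p'; python3 - <<'E'
from h import *
st([-.0196,.0538,.146])
im=cv2.cvtColor(eyes.snapshot("scene"),cv2.COLOR_RGB2BGR)
cv2.imwrite("pics/i.png",cv2.resize(im[190:320,130:260],(590,590),interpolation=2))
E
```

```text
eef_pos: [0.5041, 0.2981, 0.1624]
ft_force: [-0.6, 0.0, -0.5]
eef_pos: [0.5018, 0.2969, 0.1611]
ft_force: [-0.1, 0.4, -0.9]
t 17.0 local [-0.0216  0.0532  0.1611] yaw -2.877 tz [-0.011  0.013 -1.   ] F local [ 0.   0.4 -0.9] w 0.0002905444719712317
cm [-0.21  0.04  1.51]
```

View pics/i.png

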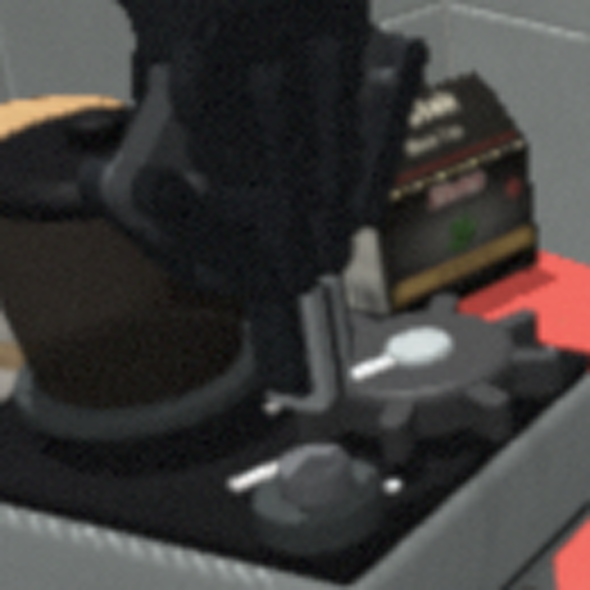

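The fingertip at (315,405) is straight above the button at (315,465), about 2 cm clear. Descending with force checks.

```bash
python3 -m crank '[-0.2,0,0.6,0,0,0,1, -0.2,0,1.2,0,0,0,1]'|sed -n '2p;4p'; for k in 1; do python3 -m crank '[0,0,0.3,0,0,0,1,0,0,0.3,0,0,0,1]'|sed -n '2p;4p'; done; python3 -m crank '[0,0,0.2,0,0,0,1,0,0,0.4,0,0,0,1]'|sed -n '2p;4p';python3 -m crank '[0,0,0.2,0,0,0,1,0,0,0.2,0,0,0,1]'|sed -n '2p;4p'; python3 -m crank '[0,0,0.2,0,0,0,1,0,0,0.2,0,0,0,1]'|sed -n '2p;4p'
```

```text
eef_pos: [0.5059, 0.2982, 0.1532]
ft_force: [-0.4, -0.1, 0.1]
eef_pos: [0.5052, 0.2981, 0.1497]
ft_force: [-0.0, 0.4, 0.1]
eef_pos: [0.5055, 0.2983, 0.146]
ft_force: [-0.1, -0.1, 0.7]
eef_pos: [0.5052, 0.2982, 0.1436]
ft_force: [-0.8, 1.7, 0.3]
eef_pos: [0.5052, 0.2983, 0.1416]
ft_force: [0.9, 1.5, 0.1]
```

```bash
for k in 1; do python3 -m crank '[0,0,0.2,0,0,0,1,0,0,0.2,0,0,0,1]'|sed -n '2p;4p'; done; python3 -m crank '[0,0,0.2,0,0,0,1,0,0,0.2,0,0,0,1]'|sed -n '2p;4p';python3 -m crank '[0,0,0.2,0,0,0,1,0,0,0.2,0,0,0,1]'|sed -n '2p;4p'; python3 -m crank '[0,0,0.2,0,0,0,1,0,0,0.2,0,0,0,1]'|sed -n '2p;4p'
```

```text
eef_pos: [0.5054, 0.2984, 0.1397]
ft_force: [-0.3, 0.5, 1.9]
eef_pos: [0.5054, 0.2984, 0.1378]
ft_force: [0.2, -1.1, 3.7]
eef_pos: [0.5054, 0.2984, 0.1358]
ft_force: [0.9, -0.5, 3.8]
eef_pos: [0.5055, 0.2984, 0.1345]
ft_force: [-2.0, -2.1, 10.5]
```

```bash
python3 -m crank '[0,0,0.1,0,0,0,1,0,0,0.1,0,0,0,1]'|sed -n '2p;4p'; python3 -m crank '[0,0,-1,0,0,0,1,0,0,-3,0,0,0,1,0,0,-6,0,0,0,1,3,0,-8,0,0,0,1,8,0,-8,0,0,0,1]'|sed -n '2p;4p'; python3 -m crank '[3,0,0,0,0,0,1,6,0,0,0,0,0,1,6,0,0,0,0,0,1,6,0,0,0,0,0,1]'; python3 - <<'E'
from h import *
im=cv2.cvtColor(eyes.snapshot("scene"),cv2.COLOR_RGB2BGR)
a=cv2.imread("pics/h0.png")
d=cv2.absdiff(a,im).max(2)
for n,(y0,y1,x0,x1) in {"wheel":(255,290,185,255),"button":(280,312,180,218),"bin":(318,400,205,300)}.items(): print(n,"mean diff",d[y0:y1,x0:x1].mean().round(2),"big px",(d[y0:y1,x0:x1]>40).sum())
E
```

```text
eef_pos: [0.5056, 0.2985, 0.1343]
ft_force: [-4.4, -3.5, 20.9]
eef_pos: [0.4301, 0.2768, 0.2142]
ft_force: [-0.6, 1.2, 0.2]
clock: 19.95
eef_pos: [0.3704, 0.2607, 0.2131]
tcp_rot: [0.415, -3.112, -0.026]
ft_force: [0.2, 0.3, -0.3]
grip_width: -0.003
gripper_force: 0.0
wheel mean diff 3.13 big px 0
button mean diff 5.19 big px 0
bin mean diff 3.87 big px 0
```

The button bottomed at 6 mm under 21 N and has come up again. The wheel and bin haven't changed, so I'm handing the job in.

```bash
python3 -c "
from workcell import job
print(job.close_job())"
```

```text
the job is handed in; nothing more can be done
None
```

The job is handed in at about 20 s of the 54 s allowed: wheel two clicks on to the long bar, bin pushed to its stop, then start button pressed fully and released; one push on the bin reached about 62 N at the wrist, through the fingertip as far as I can tell, and the judge returned no verdict.

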